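# Gauge the depth of a loudspeaker's port

## Task

Take the long steel rod from the wooden rack, lower it nose down into the round port of the loudspeaker without dropping it until it touches the bottom, and let go so that it stays standing there. Then take the reading: push the round cap of the reading post down until its flat top is level with the top of the rod, and leave it there.

Things in the scene. Friction and masses are not known exactly. Their poses are not given: they have to be found in the camera images.
- rod_center (a point): Centre (half-way up, on the axis) of the long plain steel rod: round, 18 mm diameter, 170 mm long, 0.15 kg, lowest 12 mm tapering to a 10 mm flat nose; z runs along it to its top. It stands loose and upright in a 25 mm deep socket of a wooden rack (60 x 140 x 40 mm high), its top 185 mm above the bench. The other socket, 76 mm away, holds a spare rod only 100 mm long: not wanted.
- rod_top (a point): Centre of the flat top end of the long rod, 85 mm above its centre along its axis. Lift the rod straight up out of its socket, held near this end (25 to 40 mm below it): bottomed in the port, only 90 to 120 mm of the rod stay above the rim. Let go there, it leans a little against the wall of the bore.
- port_mouth (a point): Centre of the port's mouth in the upper face of a small black loudspeaker (140 x 200 x 100 mm high) lying fixed on its back; z up. The port is a vertical round bore, 28 mm diameter, in a grey trim ring (52 mm over all, 3 mm proud), near one short end of the face; the bigger round thing is the driver. A rigid panel closes it 50 to 80 mm below the face; the depth differs each time.
- marker_top (a point): Centre of the flat top of the reading post's aluminium cap (44 mm diameter, 12 mm thick). Its 14 mm stem slides vertically in a sleeve fixed to the bench (black collar on top, 150 mm up; foot 90 x 90 mm). About 4 N pushes it down; it stays where left; pushed too far, it can be gripped by the rim and pulled up. Starts 245 to 270 mm above the bench, above the rod's final top; lowest 175 mm. z up.
There are look-alikes about, which are no part of the job. What is shaped like the part that bears rod_center but blue is not meant.

How it is judged (in metres and radians):
On the way, in this order (a step that is already met when the one before it is completed fails the run):
1. the long rod stands in the port, lowered until it bottoms, let go and at rest (horizontal distance between rod_center and port_mouth below 0.025 m and z of rod_center in the frame of port_mouth below 0.045 m and angle between rod_center's own z axis and vertical below 0.26 rad and linear speed of rod below 0.03 m/s and contact force between the fingers and rod below 0.1 N), for 0.3 s.
2. the cap's top is level with the rod's top within 10 mm (z of rod_top in the frame of marker_top between -0.01 and 0.01 m), for 0.2 s.
At the end, for the whole second after the job is handed in: The long rod stands in the port, at rest and let go, bottomed (its nose at least 40 mm below the rim, its centre within 25 mm of the port's axis, leaning less than 15 degrees), and the top of the reading post's cap is level with the top of the rod within 10 mm (all of step 1 and all of step 2); the robot touches nothing.
It fails at once if the rod is dropped into the port (it falls faster than 0.7 m/s inside it) (horizontal distance between rod_center and port_mouth below 0.025 m and z of rod_center in the frame of port_mouth below 0.08 m and linear speed of rod above 0.7 m/s).
It also fails if it takes over 51 s, if anything falls off the work surface, if the arm or the gripper's body presses on something with over 40 N, if the wrist force passes 120 N, or if a joint passes its speed limit or range.

## Robot

A 6-joint arm with a two-finger parallel gripper is mounted at the origin on the work surface. World frame = base frame: x ahead of the robot, y to its left, z up, the work surface at z = 0. Lengths are in mm, angles in rad, forces in N, time in s.
With the tool pointing down it reaches from about 350 to 875 mm from the base axis. Payload 4.2 kg.
Tool frame: the origin (TCP) lies midway between the tips of the shut fingers; the grasp point (between the pads) lies 19 mm behind it (arm.tcp_to_grasp is the distance from the TCP to the grasp point, in mm); z points along the fingers, y is the line along which they close (so a half turn about z gives the same grasp; the last joint's range is limited). The gripper opens to 85 mm and grips with 20 to 120 N. Pads are 22 mm wide; open, the fingers measure 114 mm over their backs; the gripper's body (76 mm by 85 mm) begins 54 mm behind the grasp point. The pads swing forward as they close: fully open they stand 13 mm farther back than shut.
Start: joints at [1.486, 0.385, 0.008, 0, -1.194, -0.259], TCP at [210.634, 588.415, 231.312] pointing down, gripper open.
Joint ranges: [-3.14, 3.14], [-1.21, 2.06], [-1.07, 1.41], [-3.16, 2.05], [-2.99, -0.16], [-3.1, 3.1]. Speed limits (rad/s): [2.79, 2.79, 3.14, 3.14, 3.14, 3.14].

## Interface

Orientations are given as a unit quaternion [x, y, z, w].
In Python, from bench import arm gives the robot as it stands.
- The arm moves only by the tool arm_command, never from a script. Its argument "rows" is a list of rows, each a list of 2 entries, a list of its own where there are three numbers: the shift along the tool's x, y, z as a fraction of full scale, then the turn, a rotation vector about the tool's x, y, z as a fraction of full scale. In form: [[[x, y, z], [wx, wy, wz]], ...]. A call has 1 to 5 rows; each row is the pose to reach, as a shift and turn from the pose commanded when the call began, along the tool's axes at that moment, turning the shorter way round; what a row does not reach only later rows make up. Full scale, the value 1, is 0.25 m for a shift and 180 degrees for a turn. A row lasts 1/10 s, in which the tool goes at most 50 mm and 8.59 degrees, less where a joint would pass 70% of its speed; a pose out of reach is approached as far as the arm can. A call with a number of a shift or a turn outside -1 to 1 is refused whole. A call with a gripper value outside its range is refused whole. "grip" is the opening, from 0 (shut) to 1 (fully open), set as the call begins (left out, the last holds). The fingers move at their own pace and stop on an object; the grip force is fixed at half the most. Time passes only in rows, so rows that repeat a pose let the fingers close. It gives the time, the measured TCP pose, the force, the opening and the grip force at its end, in the units of the state.
- arm.read_state(): the state, without advancing time (a new reading comes with each control period).
- arm.get_image(name): name is "scene" or "side" or "wrist"; returns (picture, depth): 420x560x3 uint8, blue, green, red; 420x560 float32, mm along the optical axis (not along the pixel's ray), 0 where there is no reading.
- arm.camera_info(name): a dict with "fx", "fy", "cx", "cy" (pixels), "extrinsics" (4x4, takes a point from camera to world coordinates). Camera axes: x right, y down, z forward; pixel columns grow to the right and rows downward; lengths in mm; the calibration is good to about 2 mm. A picture is of the moment at which its call begins: read the wrist's pose just before it. camera_info takes no time and is no camera call; for the wrist camera it gives the pose at the moment of the call.
- arm.job_done(): hands the job in; it is judged then, once.
Trained networks look in the newest picture that a camera, given by its name, has taken for a name from the list of things; names that differ only in an ending like _2 or _b are one class to them, and where a whole thing is asked for, a point or a joint stands for the part that bears it (a point fixed in the world has none). Each returns a list of dicts, best first, with "score" (0 to 1); they miss things now and then, are a little off and sometimes report something else, mostly with a low value. They report only what shows in the picture. A call takes as long as a camera call. They do not tell look-alikes from the thing itself.
- arm.spot_in(camera, query): "position" ([column, row] in pixels, amid what is visible of it).
The state is a dict: "clock": time; "joints": joint angles; "joint_vel": joint speeds; "joint_efforts": joint torques, N m; "position": TCP position; "ee_rot": TCP orientation; "contact_force": force on the tool from outside, world axes, zero at the start; "wrist_torque": the same for the moment, N m; "gripper_width": finger opening in mm; "grasp_force": force on a finger pad.
Only numpy, scipy, OpenCV 4.12 (cv2) and the standard library are available. Lean on these libraries where they do the work, as an engineer would, in place of code of your own. Each camera call takes 0.05 s, during which the arm holds its last target. There are 200 camera calls.

## Working session

There is one attempt and no reset: what is moved stays moved. The work goes in short steps, Python scripts to look and compute and a tool call to move; the robot and the scene stay as the last step left them, time stands still between calls to the robot, and variables do not carry over. Pictures are saved under pics/ and viewed, at most 10 in all, crops included, and the job is handed in when it is done.

Besides the shell and the picture viewer there is one more tool, called after "Request:" in YAML: its name, and indented under it one key for each argument. arm_command: Moves the arm, as the interface text tells. Shift numbers are shares of 0.25 m and turn numbers shares of 180 degrees, none past 1 either way. Its arguments: {"type":"object","properties":{"rows":{"type":"array","items":{"type":"array"}},"grip":{"type":"number"}},"required":["rows"]}

```bash
mkdir -p pics
cat > h.py <<'E'
import numpy as np, cv2
from bench import arm
from scipy.spatial.transform import Rotation as R
def shot(n):
    c=arm.camera_info(n); p,d=arm.get_image(n); return p,d,c
def cloud(d,c):
    v,u=np.mgrid[:d.shape[0],:d.shape[1]]
    P=np.stack([(u-c['cx'])/c['fx']*d,(v-c['cy'])/c['fy']*d,d,np.ones_like(d)],-1)
    W=(P@np.array(c['extrinsics']).T)[...,:3]; W[d<=0]=np.nan; return W
def delta(target,rotv=None):
    s=arm.read_state(); r=R.from_quat(s['ee_rot'])
    return r.inv().apply(np.array(target)-s['position'])/250
E
python3 - <<'E'
from h import *
s=arm.read_state(); print(s)
ims=[]
for n in ('scene','side'):
    p,d,c=shot(n); cv2.imwrite(f'pics/{n}.png',p); np.savez(f'{n}.npz',p=p,d=d,W=cloud(d,c))
    print(n,np.round(c['extrinsics'],2).tolist())
    for q in ('rod_center','rod_top','port_mouth','marker_top'):
        for o in arm.spot_in(n,q)[:3]:
            u,v=np.round(o['position']).astype(int); print(q,u,v,round(o['score'],2),np.round(cloud(d,c)[v,u]))
E
```

```text
{'clock': 0.0, 'joints': array([ 1.48557961e+00,  3.85530171e-01,  6.61787826e-03, -5.07087907e-04,
       -1.19398733e+00, -2.58629115e-01]), 'joint_vel': array([ 5.81385500e-04,  2.64144786e-05, -2.41142984e-03, -1.38819039e-03,
       -1.13057618e-03,  4.45955938e-04]), 'joint_efforts': array([-9.32030853e-04, -3.92293274e+01,  1.88401830e+01,  4.18621972e+00,
       -4.64216253e-03, -1.78407475e-06]), 'position': array([210.45954301, 587.87575316, 230.2331953 ]), 'ee_rot': array([ 9.85241043e-01, -1.71169291e-01, -1.43702507e-04,  1.06810452e-03]), 'contact_force': array([ 0.00259056,  1.23649528, -0.81056497]), 'wrist_torque': array([-0.03466926, -0.033762  ,  0.00226058]), 'grasp_force': 0.0, 'gripper_width': 85.21776723640487}
scene [[0.36, 0.53, -0.77, 1476.95], [0.93, -0.19, 0.31, -320.75], [0.01, -0.83, -0.56, 870.74], [0.0, 0.0, 0.0, 1.0]]
rod_center 357 202 0.93 [508. 271. 119.]
rod_center 387 202 0.89 [498. 367.  90.]
rod_center 367 234 0.66 [603. 250.  93.]
rod_top 390 201 0.87 [501. 374.  94.]
rod_top 368 233 0.76 [601. 254.  93.]
rod_top 359 202 0.62 [511. 275. 120.]
port_mouth 247 257 0.98 [nan nan nan]
side [[0.98, -0.14, 0.17, 342.8], [-0.22, -0.61, 0.76, -874.62], [-0.01, -0.78, -0.62, 930.43], [0.0, 0.0, 0.0, 1.0]]
rod_center 242 168 0.72 [487. 366. 102.]
rod_center 284 184 0.69 [593. 247. 106.]
rod_center 251 178 0.49 [500. 268. 128.]
rod_top 244 167 0.84 [492. 356. 111.]
rod_top 282 187 0.82 [587. 246.  97.]
rod_top 252 176 0.72 [504. 270. 133.]
port_mouth 284 261 0.95 [523. -62. 104.]
marker_top 308 292 0.75 [ 513. -308.  265.]
```

```bash
ls pics
```

```text
scene.png
side.png
```

Run:
```python
import cv2
p=cv2.imread('pics/scene.png');q=cv2.imread('pics/side.png')
cv2.imwrite('pics/scene2.png',cv2.resize(p[100:400,60:460],(800,600),interpolation=3))
cv2.imwrite('pics/side2.png',cv2.resize(q[100:400,100:500],(800,600),interpolation=3))
```

```text
(no output)
```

View pics/scene2.png

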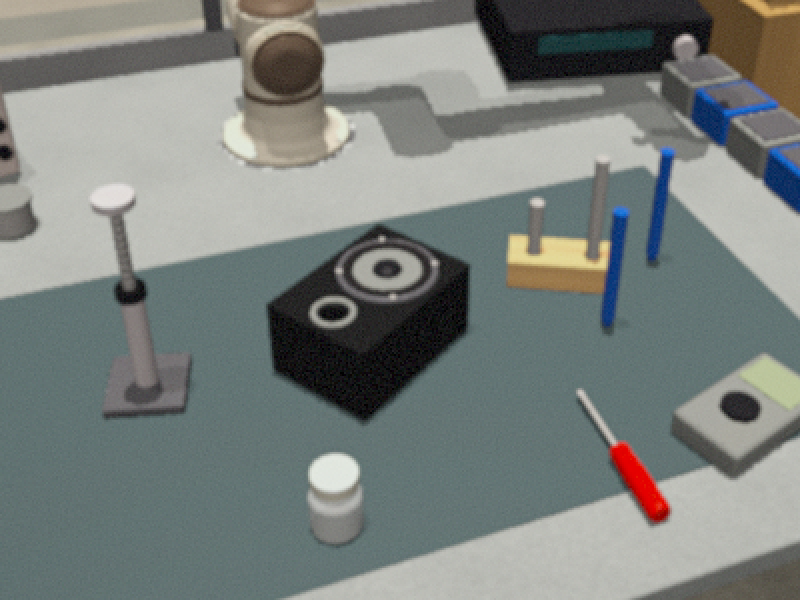

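View pics/side2.png

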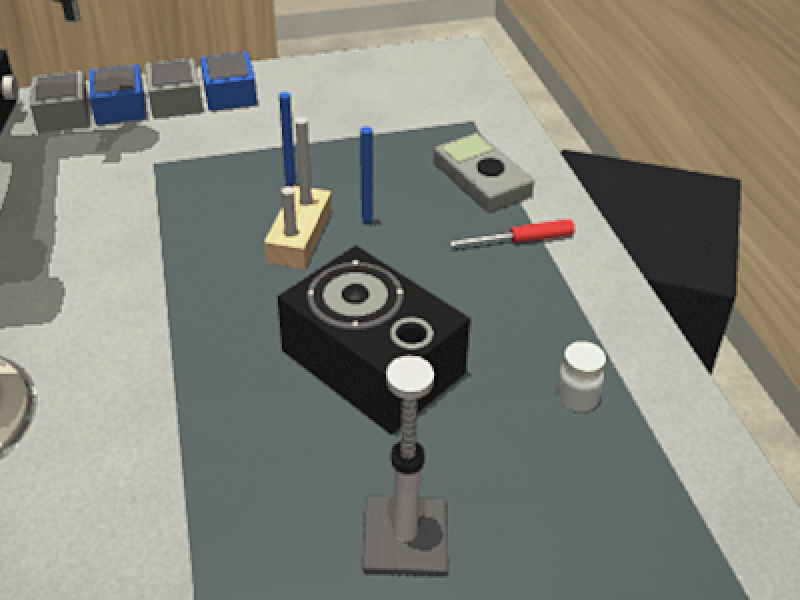

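The rack's grey long rod shows at scene px (361,180) top / (357,229) base and side px (251,160) top. The blue rods beside it are decoys. The port ring is at scene (226,256) and side (305,266), and the cap at scene (116,199) and side (305,288).

Run:
```python
from h import *
for n in('scene','side'):
    f=np.load(n+'.npz');W=f['W'];p=f['p'].astype(int)
    def box(c,r,z0,z1,ext=True):
        m=(np.hypot(W[...,0]-c[0],W[...,1]-c[1])<r)&(W[...,2]>z0)&(W[...,2]<z1)&ext; return m
    m=box((504,269),25,60,200); P=W[m]
    print(n,'rod',m.sum(),'top',np.round(np.percentile(P[:,2],[95,99]),1))
    for a,b in((60,100),(100,140),(140,175),(175,200)):
        q=P[(P[:,2]>a)&(P[:,2]<b)]; print('  ',len(q),np.round(np.median(q,0),1))
    m=box((520,-308),40,225,290); P=W[m]; top=P[P[:,2]>np.median(P[:,2])-6]
    print(' cap',len(top),np.round(np.median(top,0),1),np.round((np.nanmin(top,0)+np.nanmax(top,0))/2,1),np.ptp(top,0))
    g=(p.min(-1)>90)
    m=box((523,-62),60,90,115,g); v,u=np.nonzero(m)
    P=W[m]; print(' ring',len(P),np.round(np.median(P,0),1),np.round(np.array([P.min(0),P.max(0)]),0).tolist(),u.min(),u.max(),v.min(),v.max())
    # fit circle via least squares
    if len(P)>20:
        from scipy.optimize import least_squares
        r=least_squares(lambda t:np.hypot(P[:,0]-t[0],P[:,1]-t[1])-t[2],[P[:,0].mean(),P[:,1].mean(),20],loss='soft_l1'); print(' fit',np.round(r.x,1))
    m=box((500,40),160,93,112); 
    # rack points
    m=box((500,240),90,36,46); P=W[m]
    if len(P): print(' rack',len(P),np.round(P.mean(0),1), np.round(cv2.minAreaRect(P[:,:2].astype(np.float32)),1) if 0 else cv2.minAreaRect(P[:,:2].astype(np.float32)))
print(np.round(R.from_quat(arm.read_state()['ee_rot']).as_matrix(),3))
```

```text
scene rod 319 top [182.7 184.9]
   90 [511.3 273.1  80.8]
   93 [511.  272.6 119.4]
   92 [511.5 272.8 156.5]
   44 [508.2 275.1 182. ]
 cap 259 [ 517.4 -295.   264.6] [ 513.9 -295.   263.4] [50.00094555 42.82567397 11.13184293]
 ring 451 [536.7 -40.  101.2] [[473.0, -110.0, 95.0], [582.0, -4.0, 109.0]] 215 257 224 256
 fit [530.9 -56.1  35.3]
 rack 567 [488.9 235.2  38.8] ((505.190185546875, 224.13510131835938), (128.37315368652344, 118.2868423461914), 57.53475570678711)
side rod 228 top [182.9 185.5]
   66 [501.6 271.3  81. ]
   68 [501.9 271.  120.8]
   60 [501.7 270.9 156.6]
   34 [501.8 271.5 182.1]
 cap 369 [ 510.  -297.6  265.3] [ 510.6 -294.5  264.5] [43.29121386 45.86753163 11.15000519]
 ring 383 [530.3 -37.5 101.5] [[468.0, -109.0, 94.0], [582.0, -6.0, 107.0]] 260 308 244 273
 fit [528.6 -55.   35.4]
 rack 416 [485.6 230.1  38.8] ((509.493896484375, 228.79339599609375), (143.77774047851562, 118.02906799316406), 61.175750732421875)
[[ 0.941 -0.337 -0.   ]
 [-0.337 -0.941 -0.   ]
 [-0.     0.    -1.   ]]
```

Request:
arm_command:
  rows:
    - [[0.76,0.39,0.04],[0,0,0]]
    - [[0.76,0.39,0.04],[0,0,0]]
    - [[0.76,0.39,0.04],[0,0,0]]
    - [[0.76,0.39,0.04],[0,0,0]]
    - [[0.76,0.39,0.04],[0,0,0]]
  grip: 1

```text
clock: 1.0
position: [358.7, 429.2, 221.4]
ee_rot: [0.985, -0.173, -0.0, 0.0]
contact_force: [0.1, 0.1, 0.3]
gripper_width: 85.3
grasp_force: 0.0
```

Run:
```python
from h import *
pts={'port':[((226.5,256),'scene'),((305.5,266.5),'side')]}
for (u,v),n in pts['port']:
    c=arm.camera_info(n);E=np.array(c['extrinsics']);d=E[:3,:3]@[(u-c['cx'])/c['fx'],(v-c['cy'])/c['fy'],1];o=E[:3,3]
    print(n,o+d*(103-o[2])/d[2])
print(arm.read_state()['position'],delta([503.7,277.8,231]),R.from_quat(arm.read_state()['ee_rot']).as_euler('xyz',True))
```

```text
scene [577.861812   -89.37860543 103.        ]
side [569.30070965 -91.01226237 103.        ]
[358.65849368 429.18422857 221.36503017] [ 0.75180319  0.37160421 -0.0381466 ] [ 1.79945899e+02 -3.23251092e-03 -1.99254953e+01]
```

Request:
arm_command:
  rows:
    - [[0.75,0.37,-0.04],[0,0,0.167]]
    - [[0.75,0.37,-0.04],[0,0,0.167]]
    - [[0.75,0.37,-0.04],[0,0,0.167]]
    - [[0.75,0.37,-0.04],[0,0,0.167]]
    - [[0.75,0.37,-0.04],[0,0,0.167]]

```text
clock: 1.5
position: [504.7, 279.4, 231.6]
ee_rot: [0.906, -0.423, 0.0, -0.0]
contact_force: [0.7, 0.1, 0.1]
gripper_width: 85.6
grasp_force: 0.0
```

Run:
```python
from h import *
p,d,c=shot('wrist'); cv2.imwrite('pics/w1.png',p); W=cloud(d,c)
print(arm.read_state()['position'],np.round(c['extrinsics'],2).tolist())
m=(W[...,2]>60)&(np.hypot(W[...,0]-504,W[...,1]-278)<25)&(W[...,2]<200); P=W[m];print(m.sum())
if m.sum():
  t=P[P[:,2]>179];print(len(t),t.mean(0),(t.min(0)+t.max(0))/2,t.max(0)-t.min(0))
print(delta([503.7,277.8,231]))
```

```text
[504.20823284 279.96574352 231.41283722] [[-0.77, -0.62, -0.18, 550.64], [-0.64, 0.74, 0.22, 225.16], [-0.0, 0.28, -0.96, 374.81], [0.0, 0.0, 0.0, 1.0]]
1496
704 [504.90151933 278.91757653 185.18489261] [504.33965914 279.4920625  183.24387114] [17.96686184 18.13020486  8.17648248]
[0.00532916 0.00712623 0.00165039]
```

View pics/w1.png

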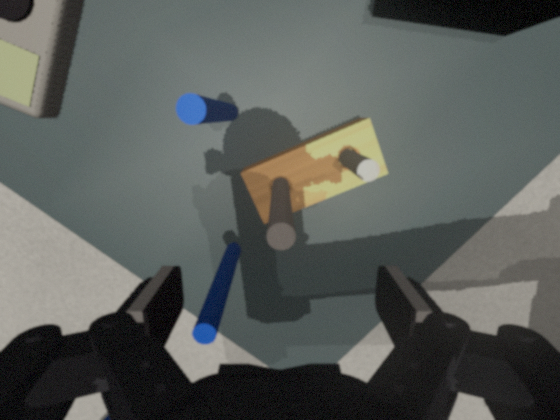

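The picture shows the rod top at px (281,236), midway between the fingers, with the blue rods clear of both. I'll descend and grip.

Request:
arm_command:
  rows:
    - [[0,0.002,0.2],[0,0,0]]
    - [[0,0.002,0.39],[0,0,0]]
    - [[0,0.002,0.39],[0,0,0]]
    - [[0,0.002,0.39],[0,0,0]]

```text
clock: 1.95
position: [501.7, 283.0, 134.4]
ee_rot: [0.908, -0.42, 0.0, 0.0]
contact_force: [-0.4, -0.2, 1.1]
gripper_width: 85.9
grasp_force: 0.0
```

Request:
arm_command:
  rows:
    - [[0,0,0],[0,0,0]]
    - [[0,0,0],[0,0,0]]
    - [[0,0,0],[0,0,0]]
    - [[0,0,0],[0,0,0]]
    - [[0,0,0],[0,0,0]]
  grip: 0

```text
clock: 2.45
position: [501.9, 282.0, 134.8]
ee_rot: [0.907, -0.421, 0.0, -0.0]
contact_force: [-1.7, 0.2, 1.6]
gripper_width: 16.6
grasp_force: 58.3
```

Request:
arm_command:
  rows:
    - [[0,0,0],[0,0,0]]
    - [[0,0,0],[0,0,0]]
    - [[0,0,0],[0,0,0]]

```text
clock: 2.75
position: [501.9, 282.1, 134.7]
ee_rot: [0.907, -0.421, 0.0, -0.0]
contact_force: [-1.9, -0.1, 6.2]
gripper_width: 16.8
grasp_force: 58.4
```

Request:
arm_command:
  rows:
    - [[0,0,-0.06],[0,0,0]]
    - [[0,0,-0.16],[0,0,0]]
    - [[0,0,-0.32],[0,0,0]]
    - [[0,0,-0.48],[0,0,0]]
    - [[0,0,-0.48],[0,0,0]]

```text
clock: 3.25
position: [504.2, 283.7, 259.8]
ee_rot: [0.907, -0.42, 0.003, -0.005]
contact_force: [0.3, 0.3, -1.0]
gripper_width: 16.9
grasp_force: 58.9
```

Run:
```python
from h import *
s=arm.read_state();print(s['position'],s['gripper_width'],s['contact_force'],delta([573,-90,255]))
for n in('scene','side'):
    p,d,c=shot(n);W=cloud(d,c)
    m=(np.hypot(W[...,0]-s['position'][0],W[...,1]-s['position'][1])<30)&(W[...,2]>115)&(W[...,2]<225);P=W[m]
    print(n,m.sum(),P[:,2].min() if len(P) else 0)
    for a,b in((140,165),(165,190),(190,215)):
        q=P[(P[:,2]>a)&(P[:,2]<b)]; print('  ',len(q),np.round(np.median(q,0),1))
```

```text
[504.23278492 283.6669657  259.80610548] 16.88934271453107 [ 0.34112806  0.3379992  -1.01683846] [1.31809715 0.7566759  0.01122375]
scene 208 141.26719779259633
   55 [513.8 275.8 154.3]
   61 [514.  275.  179.2]
   68 [514.8 274.6 202.8]
side 153 134.74462987925926
   38 [504.3 272.3 151.7]
   52 [503.1 272.1 177.7]
   45 [502.4 271.5 202.8]
```

Request:
arm_command:
  rows:
    - [[0.1,0.057,0],[0,0,0]]
    - [[0.25,0.14,0],[0,0,0]]
    - [[0.4,0.23,0],[0,0,0]]
    - [[0.55,0.315,0],[0,0,0]]
    - [[0.7,0.4,0],[0,0,0]]

```text
clock: 3.85
position: [537.2, 81.9, 251.3]
ee_rot: [0.907, -0.421, -0.002, 0.001]
contact_force: [0.8, -0.4, -2.0]
gripper_width: 16.9
grasp_force: 58.8
```

Request:
arm_command:
  rows:
    - [[0.15,0.085,0],[0,0,0]]
    - [[0.3,0.17,0],[0,0,0]]
    - [[0.45,0.255,0],[0,0,0]]
    - [[0.52,0.3,0],[0,0,0]]
    - [[0.52,0.3,0],[0,0,0]]

```text
clock: 4.35
position: [564.0, -66.5, 250.9]
ee_rot: [0.906, -0.423, -0.002, 0.001]
contact_force: [-0.3, 1.1, -1.4]
gripper_width: 16.6
grasp_force: 58.8
```

```bash
cat > look.py <<'E'
from h import *
from scipy.optimize import least_squares
s=arm.read_state();T=s['position'];print(T,s['gripper_width'],s['contact_force'])
for n in('scene','side','wrist'):
    p,d,c=shot(n);W=cloud(d,c);cv2.imwrite(f'pics/{n}_h.png',p)
    np.savez(n+'_h.npz',p=p,d=d,W=W)
    m=(np.hypot(W[...,0]-T[0],W[...,1]-T[1])<30)&(W[...,2]>118)&(W[...,2]<225);P=W[m]
    E=np.array(c['extrinsics']);o=E[:3,3]
    if len(P)>10:
        def f(t):  # cylinder r=9 axis through (t0,t1) at z=180, slopes
            z=P[:,2]-180; return np.hypot(P[:,0]-t[0]-t[2]*z,P[:,1]-t[1]-t[3]*z)-9
        r=least_squares(f,[T[0],T[1],0,0],loss='soft_l1'); t=r.x
        print(n,len(P),'zmin',P[:,2].min(),'axis@180',t[:2].round(1),'slope',t[2:].round(3),'axis@110',(t[:2]-70*t[2:]).round(1),r.cost/len(P))
    for o2 in arm.spot_in(n,'port_mouth')[:2]:
        u,v=o2['position'];dr=E[:3,:3]@[(u-c['cx'])/c['fx'],(v-c['cy'])/c['fy'],1]
        print('  port',np.round([u,v]),round(o2['score'],2),(o+dr*(103-o[2])/dr[2]).round(1))
    g=(p.min(-1)>70)&(np.hypot(W[...,0]-573,W[...,1]+90)<33)&(abs(W[...,2]-103)<8)
    Q=W[g]
    if len(Q)>15:
        r=least_squares(lambda t:np.hypot(Q[:,0]-t[0],Q[:,1]-t[1])-t[2],[573,-90,20],loss='soft_l1');print('  ring',len(Q),r.x.round(1),np.median(Q[:,2]).round(1))
E
python3 look.py
```

```text
[563.95767496 -66.46819688 250.8511266 ] 16.64349361073982 [-0.25982491  1.0617151  -1.39092546]
scene 280 zmin 131.20869245206507 axis@180 [566.3 -70.6] slope [ 0.02  -0.002] axis@110 [564.9 -70.5] 0.6114243738254422
  port [247. 258.] 0.77 [598.4 -48.8 103. ]
  ring 171 [573.7 -89.8  22.4] 100.4
side 208 zmin 130.7153895576754 axis@180 [565.5 -67.9] slope [ 0.013 -0.01 ] axis@110 [564.6 -67.2] 0.5078522077076243
  port [284. 263.] 0.66 [521.6 -67.4 103. ]
  ring 135 [570.3 -88.7  22.9] 101.1
wrist 835 zmin 145.01813782768733 axis@180 [567.1 -65.3] slope [ 0.003 -0.001] axis@110 [566.9 -65.3] 0.011160885993887594
  port [284. 189.] 0.88 [565.4 -70.9 103. ]
  ring 1537 [571.6 -89.3  23.5] 102.9
```

Request:
arm_command:
  rows:
    - [[0.083,0.036,0.04],[0,0,0]]
    - [[0.083,0.036,0.04],[0,0,0]]
    - [[0.083,0.036,0.04],[0,0,0]]
    - [[0.083,0.036,0.04],[0,0,0]]

```text
clock: 5.05
position: [571.7, -84.8, 244.1]
ee_rot: [0.907, -0.42, 0.0, -0.0]
contact_force: [0.4, -0.1, -1.0]
gripper_width: 16.9
grasp_force: 58.8
```

```bash
python3 look.py
python3 - <<'E'
import cv2,numpy as np
a=cv2.imread('pics/scene_h.png');b=cv2.imread('pics/side_h.png');w=cv2.imread('pics/wrist_h.png')
f=lambda i,x,y,k:cv2.resize(i[y:y+k*3//4,x:x+k],(400,300),interpolation=3)
cv2.imwrite('pics/m1.png',np.vstack([np.hstack([f(a,170,170,120),f(b,250,190,120)]),np.hstack([f(w,150,50,280),np.zeros((300,400,3),np.uint8)])]))
E
```

```text
[571.65860479 -84.82717219 244.14680835] 16.86234147532292 [ 0.37114294 -0.13204113 -0.95599608]
scene 306 zmin 123.80248707911073 axis@180 [574.6 -89. ] slope [0.006 0.008] axis@110 [574.2 -89.6] 0.5968071325008416
  port [248. 259.] 0.76 [604.4 -47.3 103. ]
  ring 163 [574.1 -89.4  22.8] 101.0
side 240 zmin 123.73291532611347 axis@180 [573.4 -88.6] slope [-0.001 -0.003] axis@110 [573.5 -88.4] 0.5108005642530287
  port [284. 264.] 0.81 [520.4 -72.4 103. ]
  ring 127 [569.4 -89.   22.5] 101.5
wrist 989 zmin 136.82028080869583 axis@180 [574.4 -87.2] slope [ 0. -0.] axis@110 [574.4 -87.2] 0.012124360461777714
  port [265. 200.] 0.79 [580.6 -75.6 103. ]
  ring 1044 [571.3 -87.1  22.9] 103.4
```

View pics/m1.png

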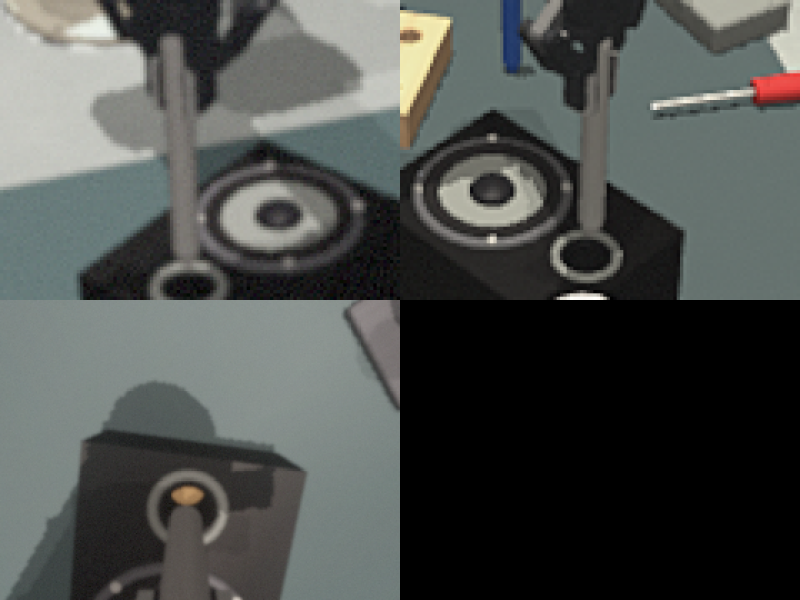

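Nose, ring and bore line up in the crops: scene and side show the rod right above the ring, and wrist shows the nose over the bore. I'll trim by 2 mm and lower.

Request:
arm_command:
  rows:
    - [[-0.005,0.006,0.02],[0,0,0]]
    - [[-0.005,0.006,0.08],[0,0,0]]
    - [[-0.005,0.006,0.14],[0,0,0]]
    - [[-0.005,0.006,0.2],[0,0,0]]
    - [[-0.005,0.006,0.22],[0,0,0]]

```text
clock: 5.85
position: [568.3, -85.6, 186.7]
ee_rot: [0.907, -0.421, -0.002, 0.001]
contact_force: [0.4, 0.6, -1.2]
gripper_width: 16.4
grasp_force: 58.8
```

Request:
arm_command:
  rows:
    - [[0,0,0.015],[0,0,0]]
    - [[0,0,0.03],[0,0,0]]
    - [[0,0,0.045],[0,0,0]]
    - [[0,0,0.045],[0,0,0]]

```text
clock: 6.25
position: [569.5, -85.5, 177.4]
ee_rot: [0.907, -0.421, -0.0, 0.0]
contact_force: [-0.4, 0.2, -1.4]
gripper_width: 16.6
grasp_force: 58.8
```

Request:
arm_command:
  rows:
    - [[0,0,0.01],[0,0,0]]
    - [[0,0,0.02],[0,0,0]]
    - [[0,0,0.03],[0,0,0]]
    - [[0,0,0.03],[0,0,0]]

```text
clock: 6.65
position: [569.4, -85.6, 169.6]
ee_rot: [0.907, -0.421, -0.0, 0.0]
contact_force: [0.2, -0.7, -1.2]
gripper_width: 16.3
grasp_force: 58.8
```

Request:
arm_command:
  rows:
    - [[0,0,0.01],[0,0,0]]
    - [[0,0,0.02],[0,0,0]]
    - [[0,0,0.03],[0,0,0]]
    - [[0,0,0.03],[0,0,0]]

```text
clock: 7.05
position: [569.3, -85.6, 162.0]
ee_rot: [0.907, -0.421, -0.0, 0.0]
contact_force: [-0.4, 0.0, -0.8]
gripper_width: 16.6
grasp_force: 58.8
```

Request:
arm_command:
  rows:
    - [[0,0,0.01],[0,0,0]]
    - [[0,0,0.02],[0,0,0]]
    - [[0,0,0.03],[0,0,0]]
    - [[0,0,0.03],[0,0,0]]

```text
clock: 7.45
position: [569.3, -85.6, 154.5]
ee_rot: [0.907, -0.421, -0.0, 0.0]
contact_force: [0.3, 0.5, -0.9]
gripper_width: 16.5
grasp_force: 58.8
```

Request:
arm_command:
  rows:
    - [[0,0,0.01],[0,0,0]]
    - [[0,0,0.02],[0,0,0]]
    - [[0,0,0.02],[0,0,0]]

```text
clock: 7.75
position: [569.4, -85.6, 149.6]
ee_rot: [0.907, -0.421, -0.0, 0.0]
contact_force: [-0.5, -0.2, -0.5]
gripper_width: 16.8
grasp_force: 58.8
```

Request:
arm_command:
  rows:
    - [[0,0,0.01],[0,0,0]]
    - [[0,0,0.02],[0,0,0]]
    - [[0,0,0.02],[0,0,0]]

```text
clock: 8.05
position: [570.2, -85.7, 146.2]
ee_rot: [0.907, -0.42, 0.001, 0.0]
contact_force: [-1.4, -0.5, 3.8]
gripper_width: 16.1
grasp_force: 59.7
```

```bash
python3 look.py | grep -v port
python3 - <<'E'
import cv2,numpy as np
a=cv2.imread('pics/scene_h.png');b=cv2.imread('pics/side_h.png')
f=lambda i,x,y,k:cv2.resize(i[y:y+k*3//4,x:x+k],(400,300),interpolation=3)
cv2.imwrite('pics/m2.png',np.hstack([f(a,170,190,120),f(b,250,200,120)]))
E
```

```text
[570.18851861 -85.73436909 146.24224106] 16.144357200852653 [-1.40799471 -0.48780642  3.81971764]
scene 680 zmin 118.19778294568687 axis@180 [577.9 -88.2] slope [0.094 0.021] axis@110 [571.3 -89.6] 5.455964371555658
  ring 171 [572.7 -88.8  21.9] 101.1
side 405 zmin 118.03206684171482 axis@180 [567.9 -95.2] slope [-0.044 -0.11 ] axis@110 [570.9 -87.6] 4.456936025818151
  ring 134 [570.2 -87.4  21.8] 101.6
wrist 15906 zmin 118.01320571057605 axis@180 [575.5 -91.4] slope [ 0.095 -0.117] axis@110 [568.9 -83.2] 5.243285275084442
  ring 2028 [571.3 -86.8  22.5] 103.4
```

View pics/m2.png

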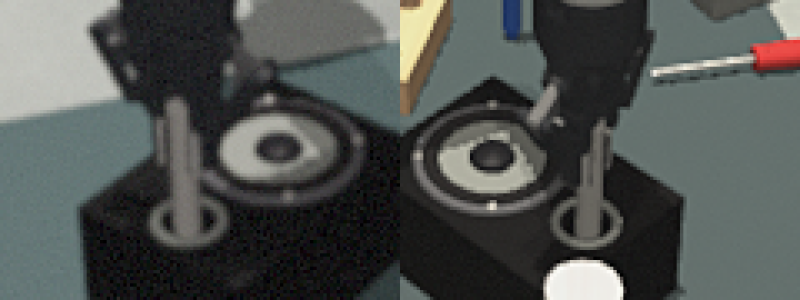

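The rod is in the bore, and force is rising with the nose at about z 26. A small push will confirm it has bottomed, then I'll open.

Request:
arm_command:
  rows:
    - [[0,0,0.008],[0,0,0]]
    - [[0,0,0.008],[0,0,0]]

```text
clock: 8.55
position: [570.8, -86.0, 146.1]
ee_rot: [0.907, -0.42, 0.002, 0.0]
contact_force: [-2.7, 0.2, 12.8]
gripper_width: 17.0
grasp_force: 60.8
```

Request:
arm_command:
  rows:
    - [[0,0,-0.006],[0,0,0]]
    - [[0,0,-0.006],[0,0,0]]
    - [[0,0,-0.006],[0,0,0]]
    - [[0,0,-0.006],[0,0,0]]
    - [[0,0,-0.006],[0,0,0]]
  grip: 1

```text
clock: 9.05
position: [569.5, -85.6, 144.1]
ee_rot: [0.907, -0.421, -0.0, 0.0]
contact_force: [-0.3, -0.5, -0.2]
gripper_width: 84.8
grasp_force: 0.0
```

Request:
arm_command:
  rows:
    - [[0,0,0],[0,0,0]]
    - [[0,0,0],[0,0,0]]
    - [[0,0,0],[0,0,0]]

```text
clock: 9.35
position: [569.7, -85.6, 144.5]
ee_rot: [0.907, -0.421, -0.0, 0.0]
contact_force: [0.3, -0.6, 0.1]
gripper_width: 85.3
grasp_force: 0.0
```

Request:
arm_command:
  rows:
    - [[0,0,-0.1],[0,0,0]]
    - [[0,0,-0.25],[0,0,0]]
    - [[0,0,-0.4],[0,0,0]]
    - [[0,0,-0.56],[0,0,0]]
    - [[0,0,-0.66],[0,0,0]]

```text
clock: 9.85
position: [570.4, -85.8, 313.3]
ee_rot: [0.907, -0.421, 0.002, -0.001]
contact_force: [0.3, 0.2, 0.3]
gripper_width: 85.5
grasp_force: 0.0
```

```bash
cat > top.py <<'E'
from h import *
s=arm.read_state();print(s['clock'],s['position'],R.from_quat(s['ee_rot']).as_euler('xyz',True).round(1))
for n in('scene','side'):
    p,d,c=shot(n);W=cloud(d,c);cv2.imwrite(f'pics/{n}_t.png',p)
    m=(np.hypot(W[...,0]-572,W[...,1]+89)<40)&(W[...,2]>115)&(W[...,2]<225);P=W[m]
    t=P[P[:,2]>P[:,2].max()-30]
    print(n,len(P),'rod z pct',np.percentile(P[:,2],[90,95,98,100]).round(1))
    for a in(120,140,160,180,195):
        q=P[abs(P[:,2]-a)<5]; print('   ',a,len(q),np.median(q,0).round(1) if len(q) else '')
    m=(np.hypot(W[...,0]-511,W[...,1]+296)<30)&(W[...,2]>160)&(W[...,2]<290);P=W[m];h=np.percentile(P[:,2],98);t=P[P[:,2]>h-5]
    print('  cap',len(t),np.median(t,0).round(1),((t.min(0)+t.max(0))/2).round(1),'ztop',h.round(1))
E
python3 top.py; python3 -c "
from h import *
print(delta([511,-296,300]))"
```

```text
9.85 [570.38965328 -85.75228351 313.30354511] [-179.8   -0.2  -49.7]
scene 283 rod z pct [194.6 195.8 196.9 198.2]
    120 28 [580.2 -92.6 119.3]
    140 33 [579.5 -90.4 138.8]
    160 32 [579.7 -92.7 158.5]
    180 30 [580.1 -91.4 179.7]
    195 53 [576.8 -90.6 194.7]
  cap 223 [ 514.7 -295.5  264.8] [ 512.8 -295.3  265.1] ztop 266.8
side 227 rod z pct [195.4 196.2 196.5 198.9]
    120 23 [568.7 -95.9 119.1]
    140 23 [569.1 -96.1 140.5]
    160 29 [567.4 -96.1 159.4]
    180 23 [569.1 -97.5 179.3]
    195 50 [570.9 -93.3 195.3]
  cap 336 [ 510.4 -296.4  265.5] [ 511.  -294.9  266.1] ztop 267.7
[0.48491872 0.72835222 0.05624919]
```

The rod stands upright with its top at z≈195.2. The cap top is at 265.2, centred at about (511.5,-295).

Request:
arm_command:
  rows:
    - [[0.1,0.15,0],[0,0,0]]
    - [[0.21,0.31,0],[0,0,0]]
    - [[0.32,0.48,0],[0,0,0]]
    - [[0.43,0.65,0.02],[0,0,0]]
    - [[0.485,0.73,0.03],[0,0,0]]
  grip: 0

```text
clock: 10.45
position: [506.8, -298.6, 300.7]
ee_rot: [0.907, -0.422, -0.001, 0.0]
contact_force: [1.0, 0.1, 0.3]
gripper_width: 12.0
grasp_force: 0.0
```

Request:
arm_command:
  rows:
    - [[0,0,0],[0,0,0]]
    - [[0,0,0],[0,0,0]]
    - [[0,0,0],[0,0,0]]

```text
clock: 10.75
position: [508.9, -295.3, 301.7]
ee_rot: [0.907, -0.42, -0.0, -0.0]
contact_force: [0.2, 0.1, 0.2]
gripper_width: 0.1
grasp_force: 0.0
```

Request:
arm_command:
  rows:
    - [[0.006,-0.006,0.07],[0,0,0]]
    - [[0.006,-0.006,0.13],[0,0,0]]
    - [[0.006,-0.006,0.16],[0,0,0]]
    - [[0.006,-0.006,0.19],[0,0,0]]
    - [[0.006,-0.006,0.19],[0,0,0]]

```text
clock: 11.25
position: [511.1, -295.4, 254.3]
ee_rot: [0.907, -0.42, -0.0, -0.0]
contact_force: [-0.3, 0.5, 0.7]
gripper_width: 0.0
grasp_force: 0.0
```

Request:
arm_command:
  rows:
    - [[0,0,0.04],[0,0,0]]
    - [[0,0,0.08],[0,0,0]]
    - [[0,0,0.12],[0,0,0]]
    - [[0,0,0.16],[0,0,0]]
    - [[0,0,0.16],[0,0,0]]

```text
clock: 11.75
position: [510.9, -296.2, 214.0]
ee_rot: [0.907, -0.421, -0.0, 0.0]
contact_force: [-0.3, 0.0, 0.6]
gripper_width: -0.1
grasp_force: 0.0
```

```bash
python3 top.py
python3 - <<'E'
import cv2,numpy as np
a=cv2.imread('pics/scene_t.png');b=cv2.imread('pics/side_t.png')
f=lambda i,x,y,k:cv2.resize(i[y:y+k*3//4,x:x+k],(400,300),interpolation=3)
cv2.imwrite('pics/m3.png',np.hstack([f(a,60,130,200),f(b,220,200,200)]))
E
```

```text
11.75 [ 510.9072465  -296.21016173  214.01811811] [180.   -0.  -49.8]
scene 280 rod z pct [194.6 195.9 196.6 197.7]
    120 29 [580.  -93.  120.4]
    140 25 [579.6 -93.8 140.8]
    160 27 [580.2 -90.3 160.4]
    180 37 [578.6 -92.4 179.6]
    195 50 [575.9 -90.9 194.8]
  cap 53 [ 525.7 -306.1  286.1] [ 523.5 -298.5  286.4] ztop 287.8Traceback (most recent call last):
  File "top.py", line 6, in <module>
    t=P[P[:,2]>P[:,2].max()-30]
               ~~~~~~~~~~^^
    return umr_maximum(a, axis, None, out, keepdims, initial, where)
ValueError: zero-size array to reduction operation maximum which has no identity
```

View pics/m3.png

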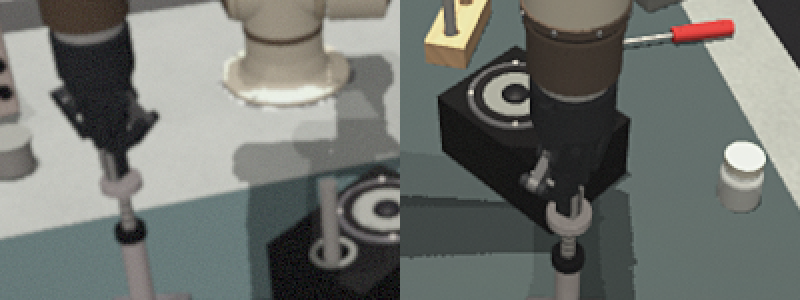

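The cap is being pushed down, with the fingertips on it in both views. I'll continue slowly to about 197.

Request:
arm_command:
  rows:
    - [[0,0,0.025],[0,0,0]]
    - [[0,0,0.045],[0,0,0]]
    - [[0,0,0.06],[0,0,0]]
    - [[0,0,0.068],[0,0,0]]
    - [[0,0,0.068],[0,0,0]]

```text
clock: 12.35
position: [511.0, -296.4, 197.3]
ee_rot: [0.907, -0.421, 0.0, 0.0]
contact_force: [0.7, -1.8, 1.6]
gripper_width: -0.4
grasp_force: 0.8
```

Request:
arm_command:
  rows:
    - [[0,0,-0.05],[0,0,0]]
    - [[0,0,-0.2],[0,0,0]]
    - [[0,0,-0.4],[0,0,0]]
    - [[0,0,-0.5],[0,0,0]]
    - [[0,0,-0.5],[0,0,0]]

```text
clock: 12.85
position: [512.2, -296.8, 328.1]
ee_rot: [0.907, -0.421, 0.005, -0.0]
contact_force: [0.5, 0.1, 1.0]
gripper_width: -0.5
grasp_force: 0.0
```

```bash
sed -i '/t=P\[P\[:,2\]>P\[:,2\].max/d; s/(W\[...,2\]<290)/(W[...,2]<225)/' top.py; sed -i 's/if len(q)/if len(q)>0/; s/^    print(n,len(P).*/    if len(P): print(n,len(P),np.percentile(P[:,2],[90,95,98]).round(1))/' top.py; python3 top.py
```

```text
12.85 [ 512.18907413 -296.75540928  328.12802055] [-179.7   -0.5  -49.7]
scene 283 [194.1 195.6 196.9]
    120 29 [580.5 -93.6 120.7]
    140 28 [580.3 -93.3 139.4]
    160 29 [580.7 -91.7 160.1]
    180 34 [579.  -92.9 180. ]
    195 49 [575.7 -90.9 194.3]
  cap 220 [ 515.  -295.   195.6] [ 513.6 -294.9  195.7] ztop 197.8
    120 0 
    140 0 
    160 0 
    180 0 
    195 0 
  cap 308 [ 510.7 -295.9  196.2] [ 510.2 -294.5  196.7] ztop 198.7
```

```bash
python3 -c "
from bench import arm
print(arm.job_done())"
```

```text
the job is handed in; nothing more can be done
None
```

The rod is standing bottomed in the port, let go, with its top at about z 195 mm. The cap is pushed down level with it at about 196 mm, and the job was handed in at about 13 s with the arm clear; no verdict came back.

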